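# Shift the feed gearbox's gated lever into the blue slot

### The job

The gearbox's selector lever stands in the slot with the red dot. Push it with your fingers, without gripping it, out of that slot and through the H-shaped gate until it is fully home in the slot with the blue dot, then take your hand away. Push gently, do not shift into the yellow or green slot on the way, and leave the loose things lying round the gearbox where they are.

Things in the scene. Friction and masses are not known exactly. Their poses are not given: they have to be found in the camera images.
- gearbox: Green cast gearbox bolted fast to the bench, turned by up to about 0.45 rad. Casting 150 (x) x 130 (y) mm on a 170 x 180 mm foot; a shaft stub sticks out 40 mm on its +x side, 45 mm up. Origin: centre of the underside, on the bench. x runs along the gate's slots, y along its cross channel (neutral), z up.
- gate_center (a point): Centre of the aluminium gate plate's top, 89 mm above the bench; axes as the gearbox. The gate is an H: a 16 mm wide cross channel along y through this centre and, from each of its two ends, a 16 mm slot towards +x and one towards -x. At the plate the slots' centre lines lie at y = +20 and -20 mm and a stem fully home at x = +25 or -25 mm. Inner corners are rounded.
- knob (a point): Centre of the 36 mm black ball knob on the lever. In the gearbox frame: x = 0 in the cross channel (it can cross within 7 mm of that), slot centre lines y = +37 and -37 mm, fully home x = +47 or -47 mm, with up to 7 mm of side play in slot and channel; height 160 to 172 mm. A push of 2 to 4 N at the knob moves it; no spring: it stays where it is left.
- lever (a joint): The lever is a 9 mm steel stem that swings about a pivot at the gearbox's origin, 172 mm below the knob centre, so the knob travels twice as far as the stem at the plate. Joint: swing along the gearbox's x, rad; 0 in the cross channel, +0.28 fully home in a +x slot, -0.28 in a -x slot. Starts at -0.28 to -0.24, in the red slot. Solid walls end the slots.
- lever_side (a joint): Sideways swing of the lever along the gearbox's y, rad: 0 midway, about +0.23 at the +y slots, about -0.23 at the -y slots. All round the lever the space beside the knob is free down to the plate.
- dot_red: Red dot, 18 mm across, 1.5 mm thick, on the plate just beyond the end of the slot at -x, +y, where the lever starts. Origin: its centre, underside. The knob centre stands above it when the lever is fully home there.
- dot_blue: Blue dot like the red one, beyond the end of one of the two slots at -y (towards +x or -x: varies). When the lever is fully home in that slot the knob centre stands right above the dot.
- dot_yellow: Yellow dot, likewise, at the other of the two slots at -y.
- dot_green: Green dot, likewise, at the slot straight opposite the red one, at +x, +y.
- v_block: Bystander, not to be disturbed: grey steel vee block 34 x 68 x 50 mm standing on the bench to the -y side of the gearbox. Origin: centre of the underside.
- tin_small: Bystander: flat pale tin 31 x 47 x 16 mm on the bench to the +y side of the gearbox. Origin: centre of the underside.
- cold_chisel: Bystander: cold chisel 14 x 92 x 14 mm lying on the bench on the robot's side of the gearbox. Origin: centre of the underside.
- hook_bolt: Bystander: steel hook bolt 53 x 59 x 17 mm lying on the bench beyond the gearbox. Origin: centre of the underside.
- bar_short_a: Bystander: short rusty bar 22 x 58 x 10 mm lying on the bench. Origin: centre of the underside.
- wood_handle: Bystander: wooden tool handle 14 x 174 x 14 mm lying on the bench at the right. Origin: centre of the underside.
- rod_left: Bystander: dark pin 8 x 58 x 8 mm lying on the bench at the left. Origin: centre of the underside.

How it is judged:
By the outcome, as a careful person would: the job done as asked, in the order asked, and still so for the second after the job is handed in, with the robot touching nothing.
It also fails if it takes over 51 s, if anything falls off the work surface, if the arm or the gripper's body presses on something with over 40 N, if the wrist force passes 120 N, or if a joint passes its speed limit or range.

### The arm

A 6-joint arm with a two-finger parallel gripper is mounted at the origin on the work surface; the furniture and walls round the work are solid. World frame = base frame: x ahead of the robot, y to its left, z up, the work surface at z = 0. Lengths are in m, angles in degrees, forces in N, time in s.
With the tool pointing down it reaches from about 0.325 to 0.9 m from the base axis. Payload 3.5 kg.
Tool frame: the origin (TCP) lies at the very end of the fingers, on their centre line; the grasp point (between the pads) lies 19 mm behind it (robot.grip_point_offset is the z of the grasp point in the tool frame, in m); z points along the fingers, y is the line along which they close (so a half turn about z gives the same grasp; the last joint's range is limited). The gripper opens to 85 mm and grips with 20 to 120 N. Pads are 22 mm wide; open, the fingers measure 114 mm over their backs; the gripper's body (76 mm by 85 mm) begins 54 mm behind the grasp point. The pads swing forward as they close: fully open they stand 13 mm farther back than shut.
Start: joints at [-77.258, 15.837, -1.513, 72.651, 0, 84.076], TCP at [0.2, -0.592, 0.231] pointing down, gripper open.
Joint ranges: [-178.77, 178.77], [-48.84, 107.48], [-61.69, 71.31], [-111.58, 123.2], [-90, 87.43], [-180, 180]. Speed limits (degrees/s): [147.25, 147.25, 180, 180, 180, 180].

### API

Orientations are given as [roll, pitch, yaw] about the fixed x, y, z axes, in that order (R = Rz(yaw) Ry(pitch) Rx(roll)).
In Python, from plant import robot, optics, models gives the robot as it stands. The module is installed in compiled form; this text tells all that it offers.
- The arm moves only by the tool move_arm, never from a script. Its argument "increments" is a list of rows, each a list of 3 entries, a list of its own where there are three numbers: the shift along the tool's x, y, z normalised to -1 to 1, where 1 is 150 mm, then the turn, a rotation vector about the tool's x, y, z normalised to -1 to 1, where 1 is 180 degrees, then the opening, from -1 (shut) to 1 (fully open). A call has exactly 5 rows; each row is the pose to reach, as a shift and turn from the pose commanded when the call began, along the tool's axes at that moment, turning the shorter way round; what a row does not reach only later rows make up. A row lasts 1/12 s, in which the tool goes at most 41.7 mm and 7.16 degrees, less where a joint would pass 70% of its speed; a pose out of reach is approached as far as the arm can. A call with a number of a shift or a turn outside -1 to 1 is refused whole. A call with a gripper value outside its range is refused whole. The fingers move at their own pace and stop on an object; "grip_force" is the grip in N (left out, the last holds). Time passes only in rows, so rows that repeat a pose let the fingers close, or fill a call up. It gives the time, the measured TCP pose, the force, the opening and the grip force at its end, in the units of the state.
- robot.observe(): the state, without advancing time (a new reading comes with each control period).
- optics.get_image(name): name is "side" or "top"; returns a dict with "pixels" (480x640x3 uint8, red, green, blue), "range_z" (480x640 float32, m along the optical axis (not along the pixel's ray), 0 where there is no reading), "intrinsics" (3x3 intrinsics, pixels), "k1" (the pictures are not rectified: a ray, as slopes to the right and down, at radius r is drawn at 1 + k1 r^2 times it, then the intrinsics apply), "R" (3x3) and "t" (3): a world point X has camera coordinates R X + t. Camera axes: x right, y down, z forward; pixel columns grow to the right and rows downward; lengths in m; the calibration is good to about 2 mm. A picture is of the moment at which its call begins.
- robot.sign_off(): hands the job in; it is judged then, once.
Trained networks look in the newest picture that a camera, given by its name, has taken for a name from the list of things; names that differ only in an ending like _2 or _b are one class to them, and where a whole thing is asked for, a point or a joint stands for the part that bears it (a point fixed in the world has none). Each returns a list of dicts, best first, with "conf" (0 to 1); they miss things now and then, are a little off and sometimes report something else, mostly with a low value. They report only what shows in the picture. A call takes as long as a camera call.
- models.silhouettes(label, camera): "pixels" (480x640 bool, what is visible of it) and "rect" ([left, top, right, bottom] in pixels, round what is visible of it).
The state is a dict: "clock": time; "joint_positions": joint angles; "joint_velocities": joint speeds; "joint_efforts": joint torques, N m; "tool_pos": TCP position; "eef_rot": TCP orientation; "ft_force": force on the tool from outside, world axes, zero at the start; "moment": the same for the moment, N m; "width": finger opening in m; "finger_force": force on a finger pad.
Only numpy, scipy, OpenCV 4.12 (cv2) and the standard library are available. Lean on these libraries where they do the work, as an engineer would, in place of code of your own. Each camera call takes 0.05 s, during which the arm holds its last target. There are 200 camera calls.

## Working session

There is one attempt and no reset: what is moved stays moved. The work goes in short steps, Python scripts to look and compute and a tool call to move; the robot and the scene stay as the last step left them, time stands still between calls to the robot, and variables do not carry over. Pictures are saved under pics/ and viewed, at most 10 in all, crops included, and the job is handed in when it is done.

Besides the shell and the picture viewer there is one more tool, called after "Emit:" as name(argument=value, ...), one argument or row to a line, values as JSON. move_arm: Moves the arm, as the interface text tells. Scaled input: -1 to 1 covers 150 mm each way for a shift and 180 degrees each way for a turn. Its arguments: {"type":"object","properties":{"increments":{"type":"array","items":{"type":"array"}},"grip_force":{"type":"number"}},"required":["increments"]}

```bash
mkdir -p pics; cat > h.py <<'E'
import numpy as np, cv2
from plant import robot, optics, models
def pts(im, mask):
    v,u=np.nonzero(mask & (im["range_z"]>0)); z=im["range_z"][v,u]; K=im["intrinsics"]
    a=np.stack([u,v],1).astype(np.float64)[:,None]
    n=cv2.undistortPoints(a,np.array(K,float),np.array([im["k1"],0,0,0.]))[:,0]
    c=np.c_[n*z[:,None],z]
    return (c-im["t"])@im["R"]
E
python3 - <<'E'
from h import *
s=robot.observe(); print({k:np.round(v,3) for k,v in s.items()})
ims={}
for c in("top","side"):
    im=optics.get_image(c); cv2.imwrite(f"pics/{c}0.png",im["pixels"][:,:,::-1])
    print(c,"cam at",np.round(-im["R"].T@im["t"],3))
    for l in("dot_red","dot_blue","dot_yellow","dot_green","knob","gearbox"):
        for d in models.silhouettes(l,c)[:2]:
            p=pts(im,d["pixels"]); print(l,round(d["conf"],2),np.round(d["rect"]),len(p),np.round(np.median(p,0),4) if len(p) else 0, np.round(np.percentile(p[:,2],[2,98]),3) if len(p) else 0)
E
```

```text
{'clock': np.float64(0.0), 'joint_positions': array([-77.257,  15.878,  -1.599,  72.652,  -0.   ,  84.076]), 'joint_velocities': array([-0.073,  0.01 ,  0.052, -0.146,  0.027, -0.065]), 'joint_efforts': array([ 1.0000e-03, -4.4551e+01,  2.9520e+01,  1.6000e-02, -0.0000e+00,
        0.0000e+00]), 'tool_pos': array([ 0.2  , -0.591,  0.23 ]), 'eef_rot': array([-1.79872e+02, -1.30000e-02,  1.86670e+01]), 'ft_force': array([ 0.113, -0.281, -0.266]), 'moment': array([-0.004, -0.035,  0.01 ]), 'finger_force': np.float64(0.0), 'width': np.float64(0.086)}
top cam at [ 0.397 -0.075  1.04 ]
dot_red 0.15 [258. 264. 288. 285.] 328 [0.5143 0.037  0.1735] [0.088 0.182]
dot_yellow 0.47 [301. 290. 312. 300.] 60 [ 0.4782 -0.0263  0.091 ] [0.088 0.095]
knob 0.87 [263. 265. 287. 281.] 316 [0.5134 0.037  0.1741] [0.092 0.182]
gearbox 0.87 [252. 223. 357. 325.] 6004 [ 0.5248 -0.0188  0.0882] [0.009 0.176]
side cam at [0.396 0.752 0.611]
dot_red 0.37 [322. 290. 331. 295.] 48 [0.5111 0.0423 0.0896] [0.088 0.091]
dot_green 0.42 [284. 274. 287. 282.] 37 [0.5962 0.0046 0.0894] [0.088 0.091]
knob 0.59 [315. 249. 332. 286.] 388 [0.5158 0.0511 0.166 ] [0.098 0.179]
knob 0.17 [271. 342. 295. 358.] 439 [0.5765 0.1177 0.0146] [-0.002  0.018]
gearbox 0.85 [258. 249. 376. 353.] 7325 [0.5267 0.0362 0.0664] [0.005 0.169]
```

```bash
python3 - <<'E'
import cv2,numpy as np
t=cv2.imread("pics/top0.png")[190:350,220:420]; s=cv2.imread("pics/side0.png")[220:380,220:420]
cv2.imwrite("pics/c0.png",np.hstack([cv2.resize(a,None,fx=2*2,fy=4,interpolation=cv2.INTER_CUBIC)[:600,:400*2] for a in (t,)]))
cv2.imwrite("pics/c1.png",cv2.resize(s,None,fx=3.5,fy=3.5))
E
```

```text
(no output)
```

View pics/c0.png

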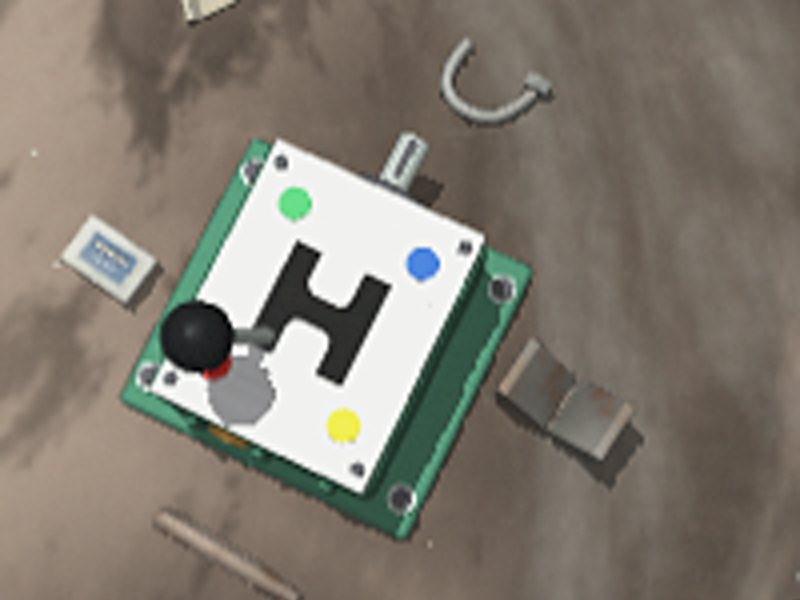

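View pics/top0.png

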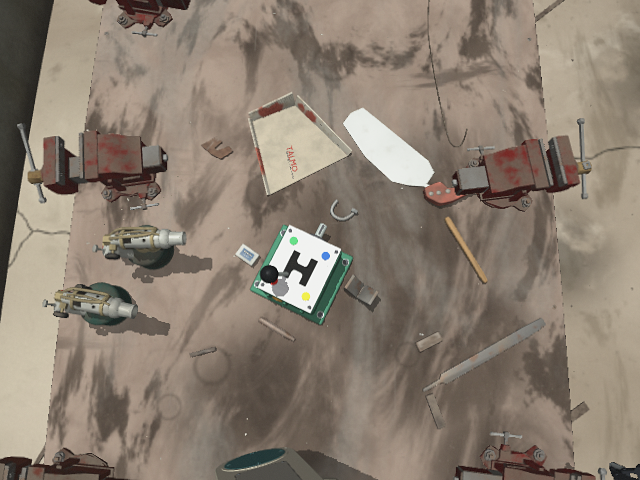

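The top view shows the H gate, with the knob at the red slot near (269,274). Blue is at about (326,256), so it is the far slot (+x, -y). Yellow is at about (306,296) and green at about (294,241). Next I'll fit the gearbox frame from the dots.

```bash
cat >> h.py <<'E'
def frame(im):
    hsv=cv2.cvtColor(np.ascontiguousarray(im["pixels"]),cv2.COLOR_RGB2HSV)
    roi=np.zeros((480,640),bool); roi[225:325,255:350]=1
    G=dict(blue=((100,125),(47,-37)),yellow=((26,34),(-47,-37)),green=((60,75),(47,37)))
    A=[];B=[]
    for k,((a,b),g) in G.items():
        m=roi&(hsv[...,0]>=a)&(hsv[...,0]<=b)&(hsv[...,1]>110)&(hsv[...,2]>180)
        n,l,st,c=cv2.connectedComponentsWithStats(m.astype(np.uint8)); i=1+np.argmax(st[1:,4])
        p=pts(im,l==i).mean(0); print(k,st[i],np.round(p,4)); A.append(p[:2]); B.append(g)
    return np.array(A),np.array(B)/1000.
def fit(A,B):
    a=A-A.mean(0);b=B-B.mean(0)
    y=np.arctan2((b[:,0]*a[:,1]-b[:,1]*a[:,0]).sum(),(a*b).sum())
    R=np.array([[np.cos(y),-np.sin(y)],[np.sin(y),np.cos(y)]]); t=A.mean(0)-R@B.mean(0)
    return y,R,t,A-(B@R.T+t)
def knob(im,R,t):
    from scipy.optimize import least_squares
    d=models.silhouettes("knob",im["name"]); 
    if not d: return None
    p=pts(im,d[0]["pixels"]); p=p[p[:,2]>.145]
    f=least_squares(lambda c:np.linalg.norm(p-c,axis=1)-.018,np.r_[np.median(p,0)[:2],.165],loss="soft_l1",f_scale=.002)
    return np.round(np.r_[(f.x[:2]-t)@R,f.x[2]]*1000,1),len(p),round(d[0]["conf"],2)
def img(n):
    im=dict(optics.get_image(n)); im["name"]=n; return im
E
python3 - <<'E'
from h import *
im=img("top"); A,B=frame(im); y,R,t,e=fit(A,B); print("yaw",np.degrees(y),"t",t,"res mm",np.round(e*1e3,1), [np.linalg.norm(A[0]-A[i])for i in(1,2)])
np.savez("fr.npz",y=y,R=R,t=t)
print(knob(im,R,t)); print(knob(img("side"),R,t))
for g in [(-95,37),(0,0)]: print(g,R@(np.array(g)/1e3)+t)
E
```

```text
blue [322 252   8   8  49] [ 0.5639 -0.0666  0.0912]
yellow [302 292   8   8  51] [ 0.4785 -0.0268  0.0914]
green [290 237   8   8  46] [0.5954 0.0016 0.0912]
yaw -24.753047753009852 t [ 0.53688653 -0.01287107] res mm [[-0.2 -0.5]
 [-0.2 -0. ]
 [ 0.4  0.5]] [np.float64(0.09411537944818202), np.float64(0.07512711011124976)]
(array([-44.3,  39.1, 162.8]), 256, 0.61)
(array([-42.8,  40. , 161.3]), 271, 0.67)
(-95, 37) [0.46610725 0.06050667]
(0, 0) [ 0.53688653 -0.01287107]
```

Emit:
move_arm(
  increments=[
    [[0.85,-0.99,-0.15],[0,0,0.2],-1],
    [[0.85,-0.99,-0.15],[0,0,0.2],-1],
    [[0.85,-0.99,-0.15],[0,0,0.2],-1],
    [[0.85,-0.99,-0.15],[0,0,0.2],-1],
    [[0.85,-0.99,-0.15],[0,0,0.2],-1],
  ],
)

```text
clock: 1.32
tool_pos: [0.2738, -0.4076, 0.2541]
eef_rot: [-179.9, 0.0, -17.5]
ft_force: [1.1, 0.1, 1.3]
width: 0.0253
finger_force: 0.0
```

```bash
cat > go.py <<'E'
import sys; from h import *
from scipy.spatial.transform import Rotation as Ro
f=np.load("fr.npz"); s=robot.observe(); p=np.array(s["tool_pos"])
g=(p[:2]-f["t"])@f["R"]*1e3
T=Ro.from_euler("xyz",s["eef_rot"],degrees=True)
print("t",s["clock"],"gear mm",np.round(g,1),"z",np.round(p[2]*1e3,1),"rot",np.round(s["eef_rot"],2),"F gear",np.round(np.r_[np.array(s["ft_force"][:2])@f["R"],s["ft_force"][2]],1),"w",round(float(s["width"]),3))
if len(sys.argv)>3:
    x,y,z=map(float,sys.argv[1:4]); w=np.r_[f["R"]@(np.array([x,y])/1e3)+f["t"],z/1e3]
    Rg=Ro.from_euler("xyz",[180,0,np.degrees(f["y"])],degrees=True)
    print("shift",np.round(T.inv().apply(w-p)/.15,3),"turn",np.round((T.inv()*Rg).as_rotvec()/np.pi,4))
if len(sys.argv)==2 or len(sys.argv)==5: print([knob(img(n),f["R"],f["t"]) for n in("top","side")])
E
python3 go.py -97 39 250
```

```text
t 1.3167 gear mm [ -73.6 -468.7] z 254.1 rot [-179.94    0.    -17.46] F gear [0.9 0.6 1.3] w 0.025
shift [ 0.275 -3.377  0.031] turn [-0.0003  0.      0.0405]
```

Emit:
move_arm(
  increments=[
    [[0.1,-1,0.03],[0,0,0.04],-1],
    [[0.1,-1,0.03],[0,0,0.04],-1],
    [[0.1,-1,0.03],[0,0,0.04],-1],
    [[0.1,-1,0.03],[0,0,0.04],-1],
    [[0.1,-1,0.03],[0,0,0.04],-1],
  ],
)

```text
clock: 1.73
tool_pos: [0.3324, -0.267, 0.2492]
eef_rot: [-179.9, 0.0, -24.0]
ft_force: [-0.1, 0.8, -0.1]
width: 0.0
finger_force: 0.0
```

Emit:
move_arm(
  increments=[
    [[-0.15,-1,0],[0,0,0],-1],
    [[-0.15,-1,0],[0,0,0],-1],
    [[-0.15,-1,0],[0,0,0],-1],
    [[-0.15,-1,0],[0,0,0],-1],
    [[-0.15,-1,0],[0,0,0],-1],
  ],
)

```text
clock: 2.15
tool_pos: [0.3736, -0.1224, 0.2495]
eef_rot: [-179.9, -0.0, -24.0]
ft_force: [-0.8, -0.2, 0.0]
width: -0.0002
finger_force: 0.0
```

Emit:
move_arm(
  increments=[
    [[-0.1,-1,0],[0,0,0],-1],
    [[-0.1,-1,0],[0,0,0],-1],
    [[-0.1,-1,0],[0,0,0],-1],
    [[-0.1,-1,0],[0,0,0],-1],
    [[-0.1,-1,0],[0,0,0],-1],
  ],
)

```text
clock: 2.57
tool_pos: [0.3849, -0.0758, 0.2493]
eef_rot: [-178.2, 0.0, -21.9]
ft_force: [0.0, -0.6, 0.5]
width: 0.0002
finger_force: 0.0
```

```bash
python3 go.py -97 39 250
```

```text
t 2.5667 gear mm [-111.7 -120.7] z 249.3 rot [-1.7823e+02  4.0000e-02 -2.1860e+01] F gear [ 0.2 -0.5  0.5] w 0.0
shift [ 0.151 -1.058  0.028] turn [-0.0098  0.0004  0.0161]
```

```bash
python3 -c "
from h import *
print(np.round(robot.observe()['joint_positions'],1))"
```

```text
[-21.9  -9.2 -26.   73.2   1.8 179.9]
```

Emit:
move_arm(
  increments=[
    [[0,0,0],[-0.01,0,-0.196],-1],
    [[0,0,0],[-0.01,0,-0.196],-1],
    [[0,0,0],[-0.01,0,-0.196],-1],
    [[0,0,0],[-0.01,0,-0.196],-1],
    [[0,0,0],[-0.01,0,-0.196],-1],
  ],
)

```text
clock: 2.98
tool_pos: [0.3849, -0.0763, 0.2493]
eef_rot: [179.8, -0.4, 13.7]
ft_force: [-0.1, -0.1, -0.3]
width: 0.0
finger_force: 0.0
```

Emit:
move_arm(
  increments=[
    [[0,0,0],[0,0,-0.196],-1],
    [[0,0,0],[0,0,-0.196],-1],
    [[0,0,0],[0,0,-0.196],-1],
    [[0,0,0],[0,0,-0.196],-1],
    [[0,0,0],[0,0,-0.196],-1],
  ],
)

```text
clock: 3.4
tool_pos: [0.3849, -0.0763, 0.2493]
eef_rot: [179.6, -0.2, 49.0]
ft_force: [-0.0, -0.1, -0.2]
width: -0.0002
finger_force: 0.0
```

Emit:
move_arm(
  increments=[
    [[0,0,0],[0,0,-0.196],-1],
    [[0,0,0],[0,0,-0.196],-1],
    [[0,0,0],[0,0,-0.196],-1],
    [[0,0,0],[0,0,-0.196],-1],
    [[0,0,0],[0,0,-0.196],-1],
  ],
)

```text
clock: 3.82
tool_pos: [0.3849, -0.0763, 0.2493]
eef_rot: [179.5, 0.1, 84.2]
ft_force: [1.2, -0.5, 0.1]
width: -0.0002
finger_force: 0.0
```

Emit:
move_arm(
  increments=[
    [[0,0,0],[0,0,-0.196],-1],
    [[0,0,0],[0,0,-0.196],-1],
    [[0,0,0],[0,0,-0.196],-1],
    [[0,0,0],[0,0,-0.196],-1],
    [[0,0,0],[0,0,-0.196],-1],
  ],
)

```text
clock: 4.23
tool_pos: [0.3849, -0.0763, 0.2493]
eef_rot: [179.6, 0.3, 119.5]
ft_force: [1.0, -0.2, 0.8]
width: 0.0001
finger_force: 0.0
```

```bash
sed -i 's/\[180,0,np.degrees(f\["y"\])\]/[180,0,180+np.degrees(f["y"])]/' go.py; python3 go.py -97 39 250
```

```text
t 4.2333 gear mm [-111.5 -121.2] z 249.3 rot [179.63   0.34 119.52] F gear [0.9 0.2 0.8] w 0.0
shift [ 0.545  0.924 -0.002] turn [ 0.0014  0.0025 -0.1985]
```

Emit:
move_arm(
  increments=[
    [[0.545,0.924,0],[0,0.002,-0.198],-1],
    [[0.545,0.924,0],[0,0.002,-0.198],-1],
    [[0.545,0.924,0],[0,0.002,-0.198],-1],
    [[0.545,0.924,0],[0,0.002,-0.198],-1],
    [[0.545,0.924,0],[0,0.002,-0.198],-1],
  ],
)

```text
clock: 4.65
tool_pos: [0.4692, 0.0671, 0.25]
eef_rot: [179.6, 0.3, 155.5]
ft_force: [0.4, -1.5, -0.6]
width: -0.0002
finger_force: 0.0
```

```bash
python3 go.py -97 39 141 k; python3 -c "
from h import *
cv2.imwrite('pics/a.png',cv2.resize(img('side')['pixels'][200:380,200:440,::-1],None,fx=3,fy=3))"
```

```text
t 4.65 gear mm [-94.9  44.3] z 250.0 rot [179.59   0.26 155.48] F gear [ 1.  -1.2 -0.6] w -0.0
shift [ 0.017 -0.04   0.726] turn [0.0023 0.0014 0.0013]
[(array([-44.3,  39.3, 162.8]), 250, 0.72), (array([-42.9,  40.2, 161.1]), 326, 0.96)]
```

View pics/a.png

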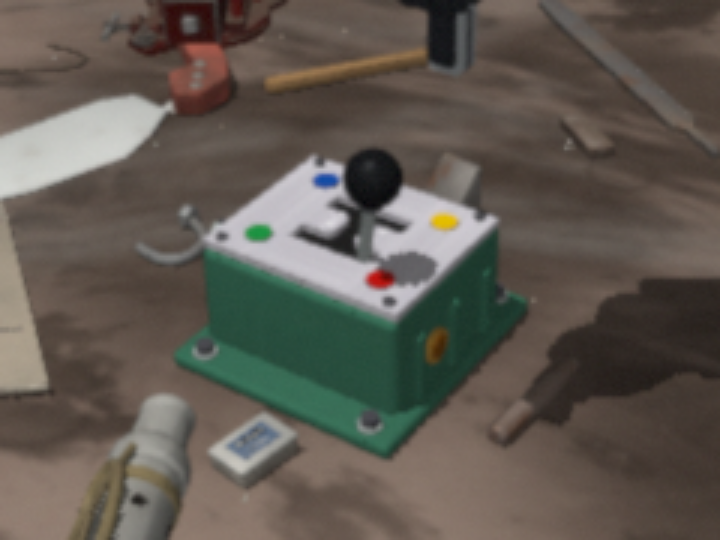

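The side view shows the fingers (crop (450,40)) on the -x side of the knob (crop (372,180)) with free space around them. I'll lower them now.

Emit:
move_arm(
  increments=[
    [[0.015,-0.04,0.25],[0.002,0.001,0],-1],
    [[0.015,-0.04,0.5],[0.002,0.001,0],-1],
    [[0.015,-0.04,0.726],[0.002,0.001,0],-1],
    [[0.015,-0.04,0.726],[0.002,0.001,0],-1],
    [[0.015,-0.04,0.726],[0.002,0.001,0],-1],
  ],
)

```text
clock: 5.32
tool_pos: [0.4594, 0.0589, 0.1397]
eef_rot: [-179.8, -0.3, 154.8]
ft_force: [0.9, -0.2, 0.4]
width: 0.0002
finger_force: 0.0
```

```bash
python3 go.py -75 39 141
```

```text
t 5.3167 gear mm [-100.4   32.7] z 139.7 rot [-179.76   -0.28  154.77] F gear [0.9 0.2 0.4] w 0.0
shift [-0.169  0.044 -0.01 ] turn [-0.0013 -0.0016 -0.0027]
```

Emit:
move_arm(
  increments=[
    [[-0.09,0.04,0],[0,0,-0.003],-1],
    [[-0.14,0.04,0],[0,0,-0.003],-1],
    [[-0.17,0.04,0],[0,0,-0.003],-1],
    [[-0.19,0.04,0],[0,0,-0.003],-1],
    [[-0.21,0.04,0],[0,0,-0.003],-1],
  ],
)

```text
clock: 5.73
tool_pos: [0.493, 0.0519, 0.1421]
eef_rot: [-179.9, -0.0, 155.5]
ft_force: [-3.2, 1.6, 2.0]
width: -0.0001
finger_force: 1.6
```

```bash
python3 go.py -29 39 141 k
```

```text
t 5.7333 gear mm [-67.   40.5] z 142.1 rot [-1.7993e+02 -3.0000e-02  1.5547e+02] F gear [-3.5  0.1  2. ] w -0.0
shift [-0.253 -0.011  0.007] turn [-0.0004 -0.0002  0.0012]
[None, (array([-37.5,  40.5, 162.8]), 154, 0.79)]
```

Emit:
move_arm(
  increments=[
    [[-0.025,-0.01,0],[0,0,0],-1],
    [[-0.05,-0.01,0],[0,0,0],-1],
    [[-0.075,-0.01,0],[0,0,0],-1],
    [[-0.1,-0.01,0],[0,0,0],-1],
    [[-0.125,-0.01,0],[0,0,0],-1],
  ],
)

```text
clock: 6.35
tool_pos: [0.5097, 0.0426, 0.1409]
eef_rot: [-179.9, -0.0, 155.5]
ft_force: [-1.7, 0.8, 1.5]
width: -0.0001
finger_force: 1.3
```

```bash
python3 go.py -29 39 141 k
```

```text
t 6.35 gear mm [-48.  39.] z 140.9 rot [-1.7988e+02 -2.0000e-02  1.5549e+02] F gear [-1.9 -0.   1.5] w -0.0
shift [-0.126 -0.001 -0.001] turn [-0.0007 -0.0001  0.0014]
[None, (array([-18.6,  41. , 165.4]), 161, 0.52)]
```

Emit:
move_arm(
  increments=[
    [[-0.025,0,0],[0,0,0],-1],
    [[-0.05,0,0],[0,0,0],-1],
    [[-0.08,0,0],[0,0,0],-1],
    [[-0.105,0,0],[0,0,0],-1],
    [[-0.122,0,0],[0,0,0],-1],
  ],
)

```text
clock: 6.97
tool_pos: [0.5266, 0.035, 0.141]
eef_rot: [-179.9, 0.0, 155.5]
ft_force: [-2.4, 0.9, 2.1]
width: -0.0003
finger_force: 1.1
```

```bash
python3 go.py -29 39 141 k
```

```text
t 6.9667 gear mm [-29.3  39.2] z 141.0 rot [-1.7990e+02  1.0000e-02  1.5549e+02] F gear [-2.5 -0.2  2.1] w -0.0
shift [-0.002 -0.001 -0.   ] turn [-0.0006  0.      0.0013]
[None, (array([  0.2,  41.4, 165.7]), 131, 0.61)]
```

Emit:
move_arm(
  increments=[
    [[0.1,0,0],[0,0,0],-1],
    [[0.18,0.02,0],[0,0,0],-1],
    [[0.18,0.2,0],[0,0,0],-1],
    [[0.18,0.32,0],[0,0,0],-1],
    [[0.1,0.33,0],[0,0,0],-1],
  ],
)

```text
clock: 7.58
tool_pos: [0.532, 0.0893, 0.1408]
eef_rot: [-179.9, -0.1, 155.7]
ft_force: [0.5, -0.4, 0.4]
width: -0.0
finger_force: 0.0
```

```bash
python3 go.py 0 82 141 k
```

```text
t 7.5833 gear mm [-47.2  90.7] z 140.8 rot [-1.7995e+02 -6.0000e-02  1.5570e+02] F gear [ 0.6 -0.1  0.4] w -0.0
shift [-0.314 -0.061 -0.002] turn [-0.0003 -0.0003  0.0025]
  return _methods._mean(a, axis=axis, dtype=dtype,
  ret = um.true_divide(
Traceback (most recent call last):
  File "go.py", line 11, in <module>
    if len(sys.argv)==2 or len(sys.argv)==5: print([knob(img(n),f["R"],f["t"]) for n in("top","side")])
                                                    ~~~~^^^^^^^^^^^^^^^^^^^^^^
  File "h.py", line 29, in knob
    f=least_squares(lambda c:np.linalg.norm(p-c,axis=1)-.018,np.r_[np.median(p,0)[:2],.165],loss="soft_l1",f_scale=.002)
ValueError: Initial guess is outside of provided bounds
```

Emit:
move_arm(
  increments=[
    [[-0.12,0,0],[0,0,0.002],-1],
    [[-0.24,0,0],[0,0,0.002],-1],
    [[-0.31,0,0],[0,0,0.002],-1],
    [[-0.31,-0.02,0],[0,0,0.002],-1],
    [[-0.31,-0.04,0],[0,0,0.002],-1],
  ],
)

```text
clock: 8.2
tool_pos: [0.572, 0.0611, 0.1405]
eef_rot: [-179.9, -0.1, 155.1]
ft_force: [-0.5, 0.3, -0.4]
width: 0.0001
finger_force: 0.0
```

```bash
sed -i 's/p=p\[p\[:,2\]>.145\]/p=p[p[:,2]>.145]\n    if len(p)<20: return None/' h.py; python3 go.py 0 70 141 k
```

```text
t 8.2 gear mm [ 0.9 81.9] z 140.5 rot [-1.7986e+02 -9.0000e-02  1.5509e+02] F gear [-0.6  0.1 -0.4] w 0.0
shift [ 0.006 -0.08  -0.003] turn [-0.0008 -0.0005 -0.0009]
[(array([ -0.9,  40.6, 168.8]), 122, 0.68), (array([ -0.4,  41.1, 166.1]), 221, 0.91)]
```

Emit:
move_arm(
  increments=[
    [[0,-0.03,0],[0,0,0],-1],
    [[0,-0.06,0],[0,0,0],-1],
    [[0,-0.085,0],[0,0,0],-1],
    [[0,-0.11,0],[0,0,0],-1],
    [[0,-0.135,0],[0,0,0],-1],
  ],
)

```text
clock: 8.82
tool_pos: [0.5651, 0.0439, 0.142]
eef_rot: [179.9, 0.1, 155.2]
ft_force: [1.7, 3.8, 7.1]
width: 0.0001
finger_force: 3.6
```

```bash
python3 go.py 0 -5 141 k
```

```text
t 8.8167 gear mm [ 1.8 63.4] z 142.0 rot [1.7994e+02 7.0000e-02 1.5516e+02] F gear [-0.   4.1  7.1] w 0.0
shift [ 0.011 -0.456  0.006] turn [ 0.0003  0.0004 -0.0005]
[(array([  2. ,  31.5, 182.7]), 93, 0.37), (array([ -0.4,  32.9, 168. ]), 200, 0.89)]
```

Emit:
move_arm(
  increments=[
    [[0.005,0.02,-0.04],[0,0,0],-1],
    [[0.01,0.02,-0.08],[0,0,0],-1],
    [[0.01,0,-0.08],[0,0,0],-1],
    [[0.01,-0.025,-0.08],[0,0,0],-1],
    [[0.01,-0.05,-0.08],[0,0,0],-1],
  ],
)

```text
clock: 9.43
tool_pos: [0.5603, 0.0374, 0.1534]
eef_rot: [-180.0, 0.0, 155.2]
ft_force: [0.3, 2.7, 2.5]
width: -0.0
finger_force: 1.5
```

```bash
python3 go.py 0 -5 153 k
```

```text
t 9.4333 gear mm [ 0.2 55.5] z 153.4 rot [-1.7999e+02  4.0000e-02  1.5516e+02] F gear [-0.8  2.6  2.5] w -0.0
shift [ 0.001 -0.403  0.003] turn [-0.0001  0.0002 -0.0005]
[(array([ -0.8,  23.9, 171.7]), 75, 0.51), (array([ -0.4,  24.8, 169. ]), 198, 0.74)]
```

Emit:
move_arm(
  increments=[
    [[0,-0.03,0],[0,0,0],-1],
    [[0,-0.06,0],[0,0,0],-1],
    [[0,-0.09,0],[0,0,0],-1],
    [[0,-0.12,0],[0,0,0],-1],
    [[0,-0.15,0],[0,0,0],-1],
  ],
)

```text
clock: 10.05
tool_pos: [0.5498, 0.0164, 0.1528]
eef_rot: [-179.9, -0.0, 155.1]
ft_force: [0.9, 2.6, 2.7]
width: 0.0002
finger_force: 1.2
```

```bash
python3 go.py 0 -5 153 k
```

```text
t 10.05 gear mm [-0.5 32. ] z 152.8 rot [-1.7988e+02 -4.0000e-02  1.5513e+02] F gear [-0.3  2.7  2.7] w 0.0
shift [-0.004 -0.246 -0.001] turn [-0.0007 -0.0002 -0.0006]
[(array([-1.000e-01,  6.000e-01,  1.747e+02]), 38, 0.48), (array([ -0.6,   1.2, 170.2]), 209, 0.63)]
```

Emit:
move_arm(
  increments=[
    [[-0.003,-0.03,0],[0,0,0],-1],
    [[-0.003,-0.06,0],[0,0,0],-1],
    [[-0.003,-0.09,0],[0,0,0],-1],
    [[-0.003,-0.12,0],[0,0,0],-1],
    [[-0.003,-0.15,0],[0,0,0],-1],
  ],
)

```text
clock: 10.67
tool_pos: [0.5407, -0.0041, 0.1529]
eef_rot: [-179.9, -0.0, 155.1]
ft_force: [0.5, 2.3, 0.9]
width: -0.0007
finger_force: 1.0
```

```bash
python3 go.py 0 -6 153 k
```

```text
t 10.6667 gear mm [-0.2  9.6] z 152.9 rot [-1.7989e+02 -5.0000e-02  1.5514e+02] F gear [-0.6  2.3  0.9] w -0.001
shift [-0.002 -0.104 -0.   ] turn [-0.0006 -0.0003 -0.0006]
[None, (array([ -0.4, -20.7, 168.9]), 196, 0.92)]
```

Emit:
move_arm(
  increments=[
    [[0,-0.025,0],[0,0,0],-1],
    [[0,-0.05,0],[0,0,0],-1],
    [[0,-0.07,0],[0,0,0],-1],
    [[0,-0.09,0],[0,0,0],-1],
    [[0,-0.1,0],[0,0,0],-1],
  ],
)

```text
clock: 11.28
tool_pos: [0.5345, -0.0176, 0.1527]
eef_rot: [-179.9, -0.0, 155.1]
ft_force: [0.7, 1.1, -2.5]
width: -0.0
finger_force: 1.0
```

```bash
python3 go.py 0 -6 153 k
```

```text
t 11.2833 gear mm [-0.2 -5.3] z 152.7 rot [-1.7989e+02 -5.0000e-02  1.5513e+02] F gear [ 0.2  1.2 -2.5] w -0.0
shift [-0.001 -0.005 -0.002] turn [-0.0006 -0.0003 -0.0007]
[None, (array([ -0. , -34.9, 166.9]), 206, 0.64)]
```

Emit:
move_arm(
  increments=[
    [[0,0.1,0],[0,0,0],-1],
    [[0.03,0.16,0.02],[0,0,0],-1],
    [[0.2,0.16,0.05],[0,0,0],-1],
    [[0.36,0.16,0.08],[0,0,0],-1],
    [[0.4,0.14,0.08],[0,0,0],-1],
  ],
)

```text
clock: 11.9
tool_pos: [0.4846, 0.0285, 0.1393]
eef_rot: [-179.8, -0.4, 155.3]
ft_force: [-1.3, 0.4, -0.6]
width: -0.0004
finger_force: 0.0
```

```bash
python3 go.py -55 -37 141 k
```

```text
t 11.9 gear mm [-64.8  15.7] z 139.3 rot [-179.76   -0.35  155.26] F gear [-1.3 -0.2 -0.6] w -0.0
shift [-0.065 -0.351 -0.01 ] turn [-0.0013 -0.002   0.0001]
[(array([ -1.4, -36.7, 169.1]), 269, 0.79), None]
```

Knob is at (-1,-37). I'll go behind it, on the -x side.

Emit:
move_arm(
  increments=[
    [[0.01,-0.12,-0.01],[0,0,0],-1],
    [[0.01,-0.24,-0.01],[0,0,0],-1],
    [[0,-0.345,-0.01],[0,0,0],-1],
    [[-0.04,-0.345,-0.01],[0,0,0],-1],
    [[-0.06,-0.345,-0.01],[0,0,0],-1],
  ],
)

```text
clock: 12.52
tool_pos: [0.4777, -0.0251, 0.1432]
eef_rot: [-179.9, 0.1, 155.0]
ft_force: [0.1, -0.3, 0.4]
width: 0.0002
finger_force: 0.0
```

```bash
python3 go.py -30 -37 141 k
```

```text
t 12.5167 gear mm [-48.6 -35.8] z 143.2 rot [-1.7993e+02  1.3000e-01  1.5502e+02] F gear [ 0.3 -0.3  0.4] w 0.0
shift [-0.124 -0.007  0.015] turn [-0.0004  0.0007 -0.0013]
[None, (array([ -0.3, -34.9, 166.4]), 223, 0.71)]
```

Emit:
move_arm(
  increments=[
    [[-0.06,-0.007,0.01],[0,0,0],-1],
    [[-0.1,-0.007,0.01],[0,0,0],-1],
    [[-0.13,-0.007,0.01],[0,0,0],-1],
    [[-0.155,-0.007,0.01],[0,0,0],-1],
    [[-0.18,-0.007,0.01],[0,0,0],-1],
  ],
)

```text
clock: 13.13
tool_pos: [0.4995, -0.0359, 0.1409]
eef_rot: [-179.9, -0.1, 155.2]
ft_force: [-2.1, 0.5, 1.9]
width: -0.0
finger_force: 1.1
```

```bash
python3 go.py 17 -37 141 k
```

```text
t 13.1333 gear mm [-24.3 -36.6] z 140.9 rot [-1.7989e+02 -1.2000e-01  1.5515e+02] F gear [-2.1 -0.4  1.9] w -0.0
shift [-0.275 -0.002 -0.001] turn [-0.0006 -0.0007 -0.0005]
[None, (array([  5.7, -35.2, 166.2]), 154, 0.82)]
```

Emit:
move_arm(
  increments=[
    [[-0.028,0,0],[0,0,0],-1],
    [[-0.056,0,0],[0,0,0],-1],
    [[-0.084,0,0],[0,0,0],-1],
    [[-0.112,0,0],[0,0,0],-1],
    [[-0.14,0,0],[0,0,0],-1],
  ],
)

```text
clock: 13.75
tool_pos: [0.519, -0.0452, 0.141]
eef_rot: [-179.9, -0.0, 155.1]
ft_force: [-1.1, 1.1, 1.1]
width: -0.0
finger_force: 1.0
```

```bash
python3 go.py 17 -37 141 k
```

```text
t 13.75 gear mm [ -2.7 -36.8] z 141.0 rot [-1.7989e+02 -3.0000e-02  1.5513e+02] F gear [-1.5  0.6  1.1] w -0.0
shift [-0.131 -0.001 -0.   ] turn [-0.0006 -0.0002 -0.0006]
[None, (array([ 27.2, -34.8, 164. ]), 142, 0.61)]
```

Emit:
move_arm(
  increments=[
    [[-0.025,0,0],[0,0,0],-1],
    [[-0.05,0,0],[0,0,0],-1],
    [[-0.07,0,0],[0,0,0],-1],
    [[-0.09,0,0],[0,0,0],-1],
    [[-0.105,0,0],[0,0,0],-1],
  ],
)

```text
clock: 14.37
tool_pos: [0.5329, -0.0517, 0.1406]
eef_rot: [-179.9, -0.1, 155.1]
ft_force: [-3.0, 0.5, -1.1]
width: 0.0002
finger_force: 1.1
```

```bash
python3 go.py 17 -37 141 k
```

```text
t 14.3667 gear mm [ 12.6 -36.9] z 140.6 rot [-1.7987e+02 -8.0000e-02  1.5514e+02] F gear [-2.9 -0.9 -1.1] w 0.0
shift [-0.029 -0.001 -0.003] turn [-0.0007 -0.0004 -0.0006]
[None, (array([ 41.6, -34.4, 162.1]), 169, 0.8)]
```

Now small steps until the wall.

Emit:
move_arm(
  increments=[
    [[-0.007,0,0],[0,0,0],-1],
    [[-0.014,0,0],[0,0,0],-1],
    [[-0.021,0,0],[0,0,0],-1],
    [[-0.028,0,0],[0,0,0],-1],
    [[-0.032,0,0],[0,0,0],-1],
  ],
)

```text
clock: 14.98
tool_pos: [0.5372, -0.0536, 0.1409]
eef_rot: [-179.9, -0.0, 155.1]
ft_force: [-2.0, 1.3, -1.8]
width: 0.0001
finger_force: 1.3
```

```bash
python3 go.py 18 -37 141 k
```

```text
t 14.9833 gear mm [ 17.4 -36.9] z 140.9 rot [-1.7989e+02 -5.0000e-02  1.5514e+02] F gear [-2.4  0.3 -1.8] w 0.0
shift [-0.004 -0.001 -0.001] turn [-0.0006 -0.0003 -0.0006]
[None, (array([ 46.3, -34.1, 161. ]), 170, 0.68)]
```

Not at the wall yet, so I'll press a little further until the force rises.

Emit:
move_arm(
  increments=[
    [[-0.004,0,0],[0,0,0],-1],
    [[-0.007,0,0],[0,0,0],-1],
    [[-0.01,0,0],[0,0,0],-1],
    [[-0.013,0,0],[0,0,0],-1],
    [[-0.013,0,0],[0,0,0],-1],
  ],
)

```text
clock: 15.6
tool_pos: [0.5381, -0.054, 0.1407]
eef_rot: [-179.9, -0.2, 155.1]
ft_force: [-4.5, 1.4, -0.8]
width: -0.0003
finger_force: 2.7
```

```bash
python3 go.py 19 -37 141 k
```

```text
t 15.6 gear mm [ 18.3 -36.8] z 140.7 rot [-1.7989e+02 -1.6000e-01  1.5515e+02] F gear [-4.7 -0.6 -0.8] w -0.0
shift [-0.005 -0.001 -0.002] turn [-0.0006 -0.0009 -0.0005]
[None, (array([ 47. , -34. , 160.8]), 162, 0.87)]
```

Emit:
move_arm(
  increments=[
    [[-0.004,0,0],[0,0,0],-1],
    [[-0.008,0,0],[0,0,0],-1],
    [[-0.008,0,0],[0,0,0],-1],
    [[-0.008,0,0],[0,0,0],-1],
    [[-0.008,0,0],[0,0,0],-1],
  ],
)

```text
clock: 16.22
tool_pos: [0.5384, -0.0541, 0.1406]
eef_rot: [-179.9, -0.3, 155.2]
ft_force: [-7.0, 3.2, 0.9]
width: 0.0001
finger_force: 3.6
```

```bash
python3 go.py 19 -37 141
```

```text
t 16.2167 gear mm [ 18.6 -36.8] z 140.6 rot [-179.89   -0.25  155.16] F gear [-7.7  0.   0.9] w 0.0
shift [-0.002 -0.001 -0.003] turn [-0.0006 -0.0014 -0.0005]
```

The force rises with no further travel, so the lever is at the wall and fully home. I'll back the hand off and lift it away.

Emit:
move_arm(
  increments=[
    [[0.06,0,0],[0,0,0],-1],
    [[0.2,0,0],[0,0,0],-1],
    [[0.35,0,0],[0,0,0],-1],
    [[0.45,0,-0.15],[0,0,0],-1],
    [[0.5,0,-0.35],[0,0,0],-1],
  ],
)

```text
clock: 16.63
tool_pos: [0.469, -0.0226, 0.192]
eef_rot: [-179.8, -0.2, 155.2]
ft_force: [0.8, -0.2, -0.8]
width: -0.0001
finger_force: 0.0
```

Emit:
move_arm(
  increments=[
    [[0.25,0,-0.25],[0,0,0],-1],
    [[0.5,0,-0.5],[0,0,0],-1],
    [[0.5,0,-0.6],[0,0,0],-1],
    [[0.5,0,-0.6],[0,0,0],-1],
    [[0.5,0,-0.6],[0,0,0],-1],
  ],
)

```text
clock: 17.05
tool_pos: [0.4067, 0.0081, 0.2873]
eef_rot: [180.0, 0.6, 155.2]
ft_force: [0.9, -0.8, 0.2]
width: 0.0001
finger_force: 0.0
```

```bash
python3 go.py k; python3 -c "
from h import *
a=img('side')['pixels'][200:380,200:440,::-1];b=img('top')['pixels'][180:360,200:440,::-1]
cv2.imwrite('pics/z.png',cv2.resize(np.vstack([a,b]),None,fx=1.6,fy=1.6))"
```

```text
t 17.05 gear mm [-127.   -35.5] z 287.3 rot [179.96   0.57 155.17] F gear [ 1.1 -0.4  0.2] w 0.0
[(array([ 46.4, -35.4, 162.5]), 252, 0.54), (array([ 47.4, -33.8, 160.8]), 259, 0.95)]
```

View pics/z.png

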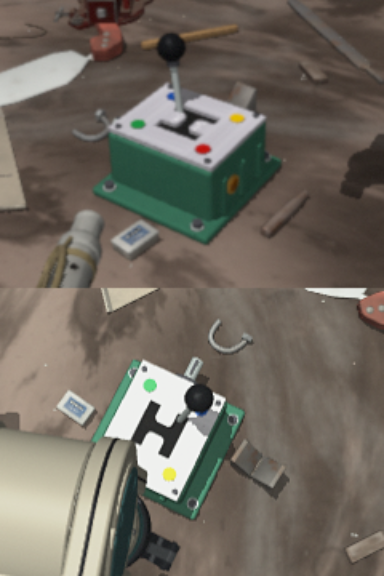

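The picture shows the knob standing over the blue dot (lower half, about (199,398)). The hand is clear and the tin, vee block, hook bolt and chisel have not moved.

```bash
python3 -c "
from plant import robot
print(robot.sign_off())"
```

```text
the job is handed in; nothing more can be done
None
```

The lever is fully home in the blue slot (knob measured at about x = +47 mm, y = -35 mm in the gearbox frame). It was pushed there with shut fingers, without entering the yellow or green slot, under 10 N of force in every reading. The hand is clear, the loose things in view look unmoved, and the job was handed in at about 17 s.

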